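# Dispense one terminal connector and push it onto the green square

### The arm

A 6-joint arm with a two-finger parallel gripper is mounted at the origin on the work surface. World frame = base frame: x ahead of the robot, y to its left, z up, the work surface at z = 0. Lengths are in m, angles in rad, forces in N, time in s.
With the tool pointing down it reaches from about 0.275 to 1 m from the base axis. Payload 8.4 kg.
Tool frame: the origin (TCP) lies between the finger pads; the fingertips stand 8 mm ahead of it and the grasp point (between the pads) lies 11 mm behind it (env.finger_overhang is the distance from the TCP to the fingertips, in m); z points along the fingers, y is the line along which they close (so a half turn about z gives the same grasp; the last joint's range is limited). The gripper opens to 85 mm and grips with 20 to 120 N. Pads are 22 mm wide; open, the fingers measure 114 mm over their backs; the gripper's body (76 mm by 85 mm) begins 54 mm behind the grasp point. The pads swing forward as they close: fully open they stand 13 mm farther back than shut.
Start: joints at [-1.107, 0.353, 1.633, -0, 1.155, -0.002], TCP at [0.281, -0.558, 0.239] pointing down, gripper open.
Joint ranges: [-2.63, 2.63], [-0.92, 2.1], [0.06, 2.66], [-1.3, 4.44], [0, 2.69], [-3.02, 3.02]. Speed limits (rad/s): [2.22, 2.22, 2.79, 3.14, 3.14, 3.14].

### API

Orientations are given as a unit quaternion [x, y, z, w].
In Python, from workcell import readout, vision, ticket, env gives the robot as it stands. The module is installed in compiled form; this text tells all that it offers.
- The arm moves only by the tool jog_arm, never from a script. Its argument "increments" is a list of rows, each an object of numbers: "tx", "ty", "tz": the shift along the tool's x, y, z in mm; "yaw": the turn about the tool's z in degrees. In form: [{"tx": .., "ty": .., "tz": .., "yaw": ..}, ...]. A call has 1 to 12 rows; each row is the pose to reach, as a shift and turn from the pose commanded when the call began, along the tool's axes at that moment; what a row does not reach only later rows make up. A row lasts 1/12 s, in which the tool goes at most 41.7 mm and 7.16 degrees, less where a joint would pass 70% of its speed; a pose out of reach is approached as far as the arm can. A call with a gripper value outside its range is refused whole. "gripper" is the finger opening in mm, from 0 to 85.4, set as the call begins (left out, the last holds). The fingers move at their own pace and stop on an object; "newtons" is the grip in N (left out, the last holds). Time passes only in rows, so rows that repeat a pose let the fingers close. It gives the time, the measured TCP pose, the force, the opening and the grip force at its end, in the units of the state.
- readout.state(): the state, without advancing time (a new reading comes with each control period).
- vision.camera(name): name is "scene" or "top" or "wrist"; returns (picture, depth): 400x640x3 uint8, red, green, blue; 400x640 float32, m along the optical axis (not along the pixel's ray), 0 where there is no reading.
- vision.get_calibration(name): a dict with "camera_matrix" (3x3 intrinsics, pixels), "k1" (the pictures are not rectified: a ray, as slopes to the right and down, at radius r is drawn at 1 + k1 r^2 times it, then the intrinsics apply), "extrinsics" (4x4, takes a point from camera to world coordinates); the wrist camera has in their place "hand_eye" (4x4, takes a point from camera to tool coordinates, whose origin is the TCP and whose axes are the flange's). Camera axes: x right, y up, looking along -z (the intrinsics and any distortion apply to the point x, -y, -z); pixel columns grow to the right and rows downward; lengths in m; the calibration is good to about 2 mm. A picture is of the moment at which its call begins: read the wrist's pose just before it. get_calibration takes no time and is no camera call.
- ticket.sign_off(): hands the job in; it is judged then, once.
The state is a dict: "time_s": time; "qpos": joint angles; "joint_vel": joint speeds; "tau": joint torques, N m; "eef_pos": TCP position; "eef_rot": TCP orientation; "ft_force": force on the tool from outside, world axes, zero at the start; "ft_torque": the same for the moment, N m; "width": finger opening in m; "grasp_force": force on a finger pad.
Only numpy, scipy, OpenCV 4.12 (cv2) and the standard library are available. Lean on these libraries where they do the work, as an engineer would, in place of code of your own. Each camera call takes 0.05 s, during which the arm holds its last target. There are 200 camera calls.

### The job

Press the red plunger of the connector dispenser all the way down once and let it come back up, so that a single ivory connector comes out of the outlet. Then push that connector sideways along the metal plate with the fingertips until it lies completely on the green square. Do not lift it, do not dispense a second one, and leave the faulty pink connector and everything else on the bench where they are.

Things in the scene. Friction and masses are not known exactly. Their poses are not given: they have to be found in the camera images.
- dispenser: Olive-green connector dispenser screwed to the bench; its place and yaw change. Origin: on the bench, under the middle of the outlet's outer face. +x is the way connectors come out, z up. Before the outlet lies a flat, rimless aluminium plate, x 0 to 90, y -150 to 150 (mm, dispenser frame), top 4 above the bench; a foot of equal thickness lies behind it (x -112 to 0, y -45 to 45).
- drop_spot (a point): Point on the plate at x 34, y 0 mm of the dispenser: about where the ejected connector's centre lies after a full press, about 22 mm clear of the outlet, long side along y. A steel pusher drives the lowest connector out twice as far as the plunger goes down, and returns with the plunger; the next connector then drops into its place, and a second press would eject it.
- magazine_top (a point): Centre of the open top of the clear magazine, 56 mm above the bench. The magazine spans x -32 to 0, y -22 to 22 of the dispenser; the outlet slot under its front wall is 36 wide and 18 high over the plate. Behind it stands the olive drive housing, x -103 to -33, y -32 to 32, 62 high, with the plunger on top. All mm.
- plunger (a joint): How far the plunger is pressed down, m: 0 up, 0.025 at its stop. Straight vertical travel, spring return; about 2.5 N to start it and 5.5 N at the bottom, plus light damping.
- plunger_top (a point): Centre of the plunger's flat red top, a knob 36 mm across and 12 mm high; 107 mm above the bench when up, at x -68, y 0 of the dispenser. It moves with the plunger.
- connector: The lowest ivory terminal connector in the magazine, the one that comes out: a block of 24 (x) x 34 (y) x 16 (z) mm, about 20 g, with two brass screws on top. Origin: centre of its underside. In the magazine its axes are along the dispenser's.
- corner0 (a point): Corner of the underside of that connector at x 12, y 17 mm of its own frame.
- corner1 (a point): Corner of the underside of that connector at x 12, y -17 mm of its own frame.
- corner2 (a point): Corner of the underside of that connector at x -12, y 17 mm of its own frame.
- corner3 (a point): Corner of the underside of that connector at x -12, y -17 mm of its own frame.
- green_square: Green square, 72 x 72 mm, flat paint on the plate with no raised edge, on the left or the right of the outlet, its centre about 103 mm to the side of it and about 39 mm ahead of it. Origin: its centre, at the plate's top; axes along the dispenser's.
- white_square: The same in white, on the other side of the outlet; the faulty connector lies on it.
- faulty: Faulty connector, pink, same size as the ivory ones, lying on the white square. Origin: centre of its underside. To be left alone.
- spare_low: Second ivory connector, in the magazine on top of the first. Same size and origin. Must stay in the magazine.
- spare_high: Third ivory connector, on top of the second. Must stay in the magazine.
- battery: Block battery, black and brass, standing, 18 x 27 x 48 mm, beside the dispenser's housing. Origin: centre of its underside. Bystander.
- ramekin: White ceramic ramekin, 76 mm across, 42 mm high, on the other side of the housing. Origin: centre of its underside. Bystander.
- screwdriver: Orange-handled screwdriver, 170 mm long, lying along its x axis just beyond the plate. Origin: near its middle, on the bench. Bystander.
- tape: Roll of teal tape lying flat, 84 mm across, 19 mm high, out to the left. Origin: centre of its underside. Bystander.
- glue: Glue stick, standing, 28 mm across, 100 mm high, out to the right. Origin: centre of its underside. Bystander.
- tin: Small dark green tin, 60 x 95 x 35 mm, out to the right. Origin: centre of its underside. Bystander.

How it is judged:
On the way, in this order (a step that is already met when the one before it is completed fails the run):
1. the plunger is pressed right down (value of joint plunger above 0.022 m).
2. the plunger has come back up and one connector lies clear of the outlet (value of joint plunger below 0.004 m and x of connector in the frame of dispenser above 0.014 m), for 0.1 s.
At the end, for the whole second after the job is handed in: The ivory connector lies flat and at rest on the plate with all four corners within the green square (1 mm allowance); the plunger is up; the two other ivory connectors are in the magazine; everything else is within 20 mm of where it was (x of corner0 in the frame of green_square between -0.037 and 0.037 m and y of corner0 in the frame of green_square between -0.037 and 0.037 m and x of corner1 in the frame of green_square between -0.037 and 0.037 m and y of corner1 in the frame of green_square between -0.037 and 0.037 m and x of corner2 in the frame of green_square between -0.037 and 0.037 m and y of corner2 in the frame of green_square between -0.037 and 0.037 m and x of corner3 in the frame of green_square between -0.037 and 0.037 m and y of corner3 in the frame of green_square between -0.037 and 0.037 m and x of spare_low in the frame of dispenser between -0.026 and -0.008 m and height (world z) of spare_low below 0.035 m and x of spare_high in the frame of dispenser between -0.026 and -0.008 m and height (world z) of spare_high below 0.05 m and height (world z) of connector below 0.007 m and angle between connector's own z axis and vertical below 0.1 rad and linear speed of connector below 0.01 m/s and value of joint plunger below 0.004 m and distance of each of faulty, battery, ramekin, screwdriver, tape, glue, tin from where it was at the start of the episode below 0.02 m); the robot touches nothing.
It fails at once if the connector is lifted or tipped up (10 mm off the plate) (height (world z) of connector above 0.014 m).
It fails at once if a second connector is driven out or taken from the magazine (not (x of spare_low in the frame of dispenser between -0.026 and -0.008 m and height (world z) of spare_low below 0.035 m and x of spare_high in the frame of dispenser between -0.026 and -0.008 m and height (world z) of spare_high below 0.05 m)).
It fails at once if the faulty connector or another thing on the bench is displaced by more than 20 mm (distance of any of faulty, battery, ramekin, screwdriver, tape, glue, tin from where it was at the start of the episode above 0.02 m).
It also fails if it takes over 45 s, if anything falls off the work surface, if the arm or the gripper's body presses on something with over 40 N, if the wrist force passes 120 N, or if a joint passes its speed limit or range.

## Working session

There is one attempt and no reset: what is moved stays moved. The work goes in short steps, Python scripts to look and compute and a tool call to move; the robot and the scene stay as the last step left them, time stands still between calls to the robot, and variables do not carry over. Pictures are saved under pics/ and viewed, at most 10 in all, crops included, and the job is handed in when it is done.

Besides the shell and the picture viewer there is one more tool, called as a command line: name --argument value ..., lists and objects as JSON in quotes. jog_arm: Moves the arm, as the interface text tells. Its arguments: {"type":"object","properties":{"increments":{"type":"array","items":{"type":"object","properties":{"tx":{"type":"number"},"ty":{"type":"number"},"tz":{"type":"number"},"yaw":{"type":"number"}}}},"gripper":{"type":"number"},"newtons":{"type":"number"}},"required":["increments"]}

```bash
mkdir -p pics; cat > h.py <<'E'
import numpy as np, cv2
from scipy.spatial.transform import Rotation as R
from workcell import readout, vision, ticket, env
def ext(name, st=None):
    c=vision.get_calibration(name)
    if name!='wrist': return c,np.array(c['extrinsics'])
    T=np.eye(4);T[:3,:3]=R.from_quat(st['eef_rot']).as_matrix();T[:3,3]=st['eef_pos']
    return c,T@np.array(c['hand_eye'])
def ray(name,uv,st=None):
    c,T=ext(name,st);K=np.array(c['camera_matrix'])
    p=cv2.undistortPoints(np.array([[uv]],float),K,np.array([c['k1'],0,0,0.]))[0,0] if False else None
    x=np.array([(uv[0]-K[0,2])/K[0,0],(uv[1]-K[1,2])/K[1,1]]);u=x.copy()
    for _ in range(20): u=x/(1+c['k1']*(u@u))
    return T[:3,3],T[:3,:3]@np.array([u[0],-u[1],-1])
def atz(name,uv,z,st=None):
    o,d=ray(name,uv,st);return o+d*(z-o[2])/d[2]
def tri(rs):
    A=0;b=0
    for o,d in rs:
        d=d/np.linalg.norm(d);P=np.eye(3)-np.outer(d,d);A=A+P;b=b+P@o
    return np.linalg.solve(A,b)
E
python3 - <<'E'
from h import *
s=readout.state();print({k:np.round(v,3) for k,v in s.items()})
for n in('top','scene'):
    im,d=vision.camera(n);np.save(f'pics/{n}_d.npy',d);cv2.imwrite(f'pics/{n}0.png',im[:,:,::-1]);c=vision.get_calibration(n);print(n,c)
E
```

```text
{'time_s': np.float64(0.0), 'qpos': array([-1.107,  0.354,  1.634,  0.   ,  1.155, -0.002]), 'joint_vel': array([ 0.001, -0.   ,  0.   ,  0.001,  0.001, -0.001]), 'tau': array([ 3.0000e-03, -6.0525e+01, -3.4206e+01,  0.0000e+00,  9.0000e-03,
        0.0000e+00]), 'eef_pos': array([ 0.28 , -0.558,  0.239]), 'eef_rot': array([ 0.973,  0.231, -0.   , -0.001]), 'ft_force': array([ 0.792, -1.01 ,  1.012]), 'ft_torque': array([ 0.02 , -0.009,  0.041]), 'grasp_force': np.float64(0.0), 'width': np.float64(0.086)}
top {'camera_matrix': array([[437.06902002,   0.        , 320.50562363],
       [  0.        , 437.06902002, 198.86175631],
       [  0.        ,   0.        ,   1.        ]]), 'k1': -0.12167952093331257, 'extrinsics': array([[-0.02471917,  0.99362371, -0.110004  ,  0.37752595],
       [-0.99938602, -0.02729457, -0.02196777, -0.01402583],
       [-0.02483021,  0.10939344,  0.99368835,  1.41187132],
       [ 0.        ,  0.        ,  0.        ,  1.        ]])}
scene {'camera_matrix': array([[399.5105609 ,   0.        , 319.31363284],
       [  0.        , 399.5105609 , 198.50194531],
       [  0.        ,   0.        ,   1.        ]]), 'k1': -0.0863838187528302, 'extrinsics': array([[-0.00540646, -0.54825859,  0.83629139,  1.4581478 ],
       [ 0.99996869,  0.00186805,  0.00768926,  0.01162307],
       [-0.00577794,  0.83630678,  0.54823133,  0.71445467],
       [ 0.        ,  0.        ,  0.        ,  1.        ]])}
```

View pics/top0.png

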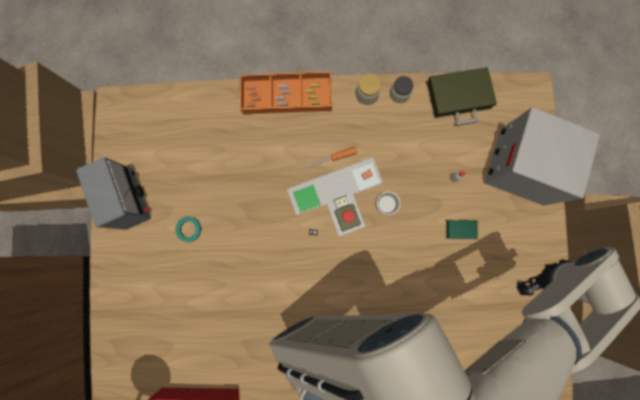

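View pics/scene0.png

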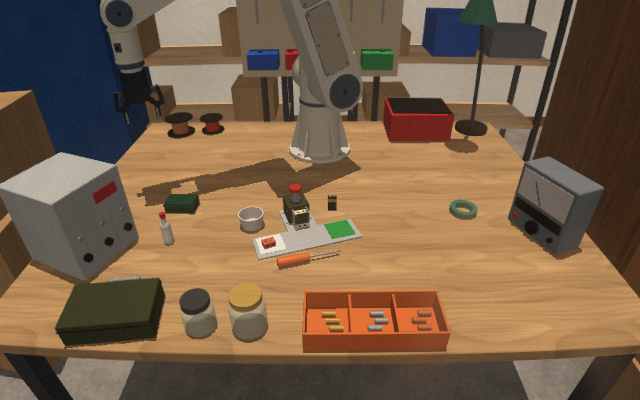

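The top view shows the plate spanning about (288,190)–(383,178), with the green square on the left near (305,198), the plunger near (348,215), and pink on white near (367,175). In the scene view the plunger is near (295,189) and the green square near (341,230). Next I'll enlarge both.

```bash
python3 - <<'E'
import cv2,numpy as np
t=cv2.imread('pics/top0.png')[145:245,280:410];s=cv2.imread('pics/scene0.png')[175:275,235:370]
t=cv2.resize(t,None,fx=5.5,fy=5.5,interpolation=cv2.INTER_CUBIC);s=cv2.resize(s,None,fx=5.5,fy=5.5,interpolation=cv2.INTER_CUBIC)
cv2.imwrite('pics/tz.png',t);cv2.imwrite('pics/sz.png',s)
E
```

```text
(no output)
```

View pics/tz.png

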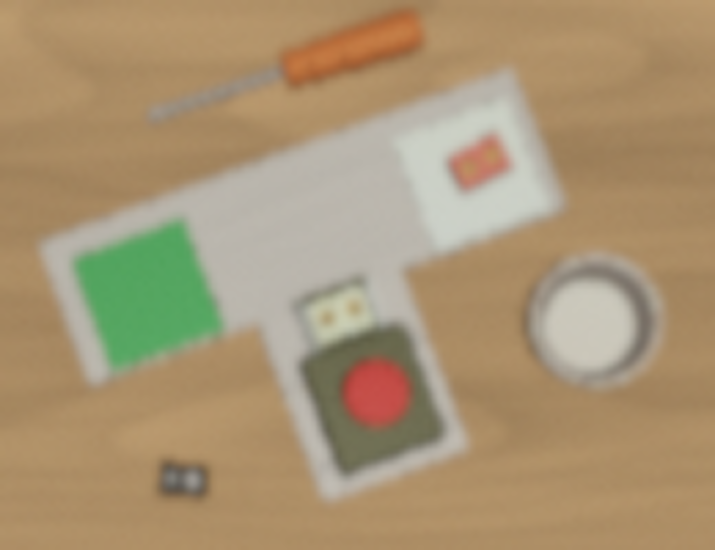

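View pics/sz.png

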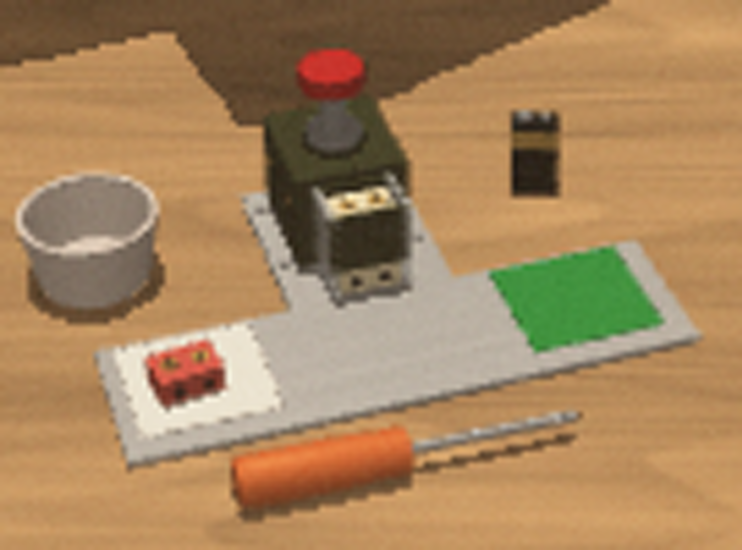

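The crops show the plate corners at top (40,243), (515,68), (563,207), (95,385), the plunger top centre at top (376,392) / scene (331,68), and green corners in both. Next I triangulate and fit the dispenser pose.

```bash
cat > m.py <<'E'
from h import *
from scipy.optimize import least_squares
T=lambda x,y:(280+(x+.5)/5.5-.5,145+(y+.5)/5.5-.5)
S=lambda x,y:(235+(x+.5)/5.5-.5,175+(y+.5)/5.5-.5)
# dispenser-frame pts: top, scene
P={(90,150,4):(T(40,243),S(700,335)),(90,-150,4):(T(515,68),S(130,458)),(0,-150,4):(T(563,207),S(97,352)),(0,150,4):(T(95,385),S(640,243)),
(-68,0,107):(T(376,392),S(331,68)),(75,139,4):(T(75,258),S(662,322)),(75,67,4):(T(183,220),S(538,351)),(3,67,4):(T(222,328),S(492,270)),(3,139,4):(T(112,372),S(615,246)),
(-112,45,4):(T(327,500),None),(-112,-45,4):(T(466,445),None)}
for k,(a,b) in P.items():
    if b: print(k,np.round(tri([ray('top',a),ray('scene',b)])*1e3,1))
def res(p,which):
    c,s=np.cos(p[2]),np.sin(p[2]);r=[]
    for k,ab in P.items():
        w=np.array([p[0]+c*k[0]-s*k[1],p[1]+s*k[0]+c*k[1]])
        for n,uv in zip(('top','scene'),ab):
            if uv and n in which: r+=list((atz(n,uv,k[2]/1e3)[:2]*1e3-w))
    return np.array(r)
for wh in(['top'],['scene'],['top','scene']):
    o=least_squares(res,[500,0,0.],args=(wh,),loss='soft_l1',f_scale=3);print(wh,o.x[:2],np.degrees(o.x[2]));print(np.round(o.fun if 0 else res(o.x,wh),1))
p=o.x;c,s=np.cos(p[2]),np.sin(p[2])
print('plunger',p[0]-68*c,p[1]-68*s)
E
python3 m.py
```

```text
(90, 150, 4) [569.1 124.5   6. ]
(90, -150, 4) [ 665.9 -158.4    7.9]
(0, -150, 4) [ 582.2 -185.1    5.5]
(0, 150, 4) [484.5  96.3   2.8]
(-68, 0, 107) [468.7 -67.3 106.2]
(75, 139, 4) [559.5 104.7   7. ]
(75, 67, 4) [580.6  40.2   4.9]
(3, 67, 4) [515.6  17.8   7.9]
(3, 139, 4) [491.5  84.    6.1]
['top'] [533.48367062 -45.73286794] 18.88332611428333
[-0.6  0.6 -0.5 -0.5  0.3  3.6 -0.6 -1.4 -0.5  1.8  0.5 -4.8 -2.  -1.1
  1.3  0.7  0.4 -2.1  0.4 -0.1  1.2  2.8]
['scene'] [530.83084466 -47.20495738] 18.90446136009112
[-0.7 -0.2 -3.1  0.9  0.9  2.3  3.8  2.8  3.6  0.7 -1.  -3.8 -0.6 -0.8
 -1.6 -0.8  0.1 -1.6]
['top', 'scene'] [532.52847432 -46.41298355] 18.909033392096884
[ 0.4  1.2 -2.3 -1.   0.4  0.1 -4.8  0.1  1.2  4.2 -0.8  1.5  0.4 -0.7
  2.1  2.   0.4  2.5  1.9 -0.1  1.5 -4.1 -2.6 -4.6 -1.  -0.5 -2.2 -1.6
  2.3  1.4 -3.3 -1.5  1.4 -1.4 -1.6 -2.4  1.4  0.6  2.2  3.6]
plunger 468.1981434568078 -68.44951073420965
```

jog_arm --increments '[{"tx": 20, "ty": -18, "yaw": -4}, {"tx": 48, "ty": -44, "yaw": -10}, {"tx": 76, "ty": -69, "yaw": -17}, {"tx": 104, "ty": -95, "yaw": -24}, {"tx": 132, "ty": -120, "yaw": -31}, {"tx": 160, "ty": -146, "yaw": -38}, {"tx": 188, "ty": -171, "yaw": -45}, {"tx": 216, "ty": -197, "yaw": -52}, {"tx": 244, "ty": -222, "yaw": -59}, {"tx": 272, "ty": -248, "yaw": -66}, {"tx": 300, "ty": -273, "yaw": -73}, {"tx": 320, "ty": -291, "yaw": -78}]' --gripper 0

```text
schema error: expected keys tx, ty, tz, yaw
```

jog_arm --increments '[{"tx": 20, "ty": -18, "tz": 0, "yaw": -4}, {"tx": 48, "ty": -44, "tz": 0, "yaw": -10}, {"tx": 76, "ty": -69, "tz": 0, "yaw": -17}, {"tx": 104, "ty": -95, "tz": 0, "yaw": -24}, {"tx": 132, "ty": -120, "tz": 0, "yaw": -31}, {"tx": 160, "ty": -146, "tz": 0, "yaw": -38}, {"tx": 188, "ty": -171, "tz": 0, "yaw": -45}, {"tx": 216, "ty": -197, "tz": 0, "yaw": -52}, {"tx": 244, "ty": -222, "tz": 0, "yaw": -59}, {"tx": 272, "ty": -248, "tz": 0, "yaw": -66}, {"tx": 300, "ty": -273, "tz": 0, "yaw": -73}, {"tx": 320, "ty": -291, "tz": 0, "yaw": -78}]' --gripper 0

```text
time_s: 1.1
eef_pos: [0.4362, -0.1521, 0.2392]
eef_rot: [0.608, 0.794, 0.0, -0.0]
ft_force: [-0.2, -1.0, 0.4]
width: 0.0002
grasp_force: 0.0
```

```bash
python3 - <<'E'
from h import *
import pickle
s=readout.state();im,d=vision.camera('wrist');pickle.dump(s,open('pics/w1.pkl','wb'));cv2.imwrite('pics/w1.png',im[:,:,::-1]);np.save('pics/w1d.npy',d)
print(s['eef_pos'],s['eef_rot'],vision.get_calibration('wrist'))
E
```

```text
[ 0.43624619 -0.15205395  0.23919861] [ 6.08088335e-01  7.93869312e-01  2.37265280e-04 -1.90649949e-04] {'camera_matrix': array([[357.16866622,   0.        , 322.30545685],
       [  0.        , 357.16866622, 194.31280465],
       [  0.        ,   0.        ,   1.        ]]), 'k1': -0.06078288588026789, 'hand_eye': array([[-5.51023276e-04,  9.61790297e-01,  2.73786635e-01,
         6.97142771e-02],
       [ 9.99999688e-01,  3.74921022e-04,  6.95533234e-04,
        -1.79231021e-03],
       [ 5.66308751e-04,  2.73786933e-01, -9.61790203e-01,
        -1.34304782e-01],
       [ 0.00000000e+00,  0.00000000e+00,  0.00000000e+00,
         1.00000000e+00]])}
```

View pics/w1.png

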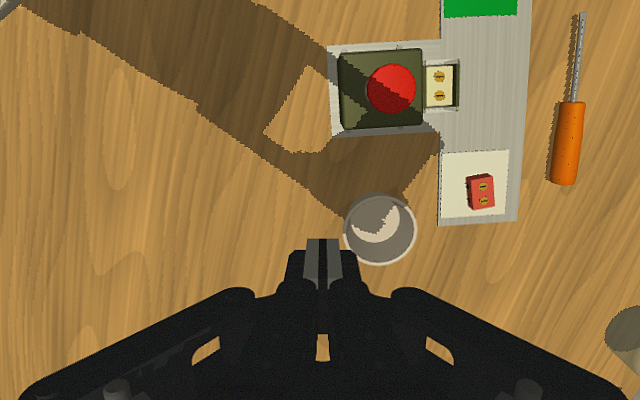

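Sharp wrist view: plunger top centre (391,88), plate end corners (518,220) and (437,226), green near corners (443,16) and (518,14), foot corners (328,45) and (331,138).

```bash
python3 - <<'E'
from h import *
import pickle
from scipy.optimize import least_squares
s=pickle.load(open('pics/w1.pkl','rb'))
P={(90,-150,4):(518,220),(0,-150,4):(437,226),(3,67,4):(443,16),(75,67,4):(518,14),(-112,45,4):(328,45),(-112,-45,4):(331,138),(-68,0,107):(391,88)}
W={k:atz('wrist',v,k[2]/1e3,s)*1e3 for k,v in P.items()}
def f(p):
    c,n=np.cos(p[2]),np.sin(p[2])
    return np.concatenate([W[k][:2]-[p[0]+c*k[0]-n*k[1],p[1]+n*k[0]+c*k[1]] for k in P])
o=least_squares(f,[530,-46,.33],loss='soft_l1');print(o.x[:2],np.degrees(o.x[2]),np.round(f(o.x),1));print(W[(-68,0,107)])
print(tri([ray('wrist',(391,88),s),ray('top',(280+376.5/5.5-.5,145+392.5/5.5-.5)),ray('scene',(235+331.5/5.5-.5,175+68.5/5.5-.5))]))
a=np.degrees(2*np.arctan2(s['eef_rot'][1],s['eef_rot'][0]));print('toolx',a)
for t in ([468,-67.5],):
    d=np.array(t)-s['eef_pos'][:2]*1e3;r=np.radians(a)
    print(d@[np.cos(r),np.sin(r)],d@[np.sin(r),-np.cos(r)])
E
```

```text
[528.67829054 -47.22432554] 18.626513536616187 [ 1.   2.  -0.5  0.5 -0.9 -1.7  1.4 -1.7  1.5  0.6 -0.5 -0.4 -1.2  0.3]
[463.0200929  -68.67645578 107.        ]
[ 0.46613937 -0.06779115  0.10411437]
toolx 105.09718570882426
73.3650993793157 52.680511402898055
```

jog_arm --increments '[{"tx": 20, "ty": 14, "tz": 0, "yaw": -2}, {"tx": 45, "ty": 31, "tz": 10, "yaw": -4}, {"tx": 65, "ty": 45, "tz": 35, "yaw": -4}, {"tx": 73, "ty": 51, "tz": 65, "yaw": -4}, {"tx": 73, "ty": 51, "tz": 95, "yaw": -4}, {"tx": 73, "ty": 51, "tz": 110, "yaw": -4}, {"tx": 73, "ty": 51, "tz": 116, "yaw": -4}, {"tx": 73, "ty": 51, "tz": 116, "yaw": -4}]'

```text
time_s: 1.82
eef_pos: [0.4657, -0.071, 0.122]
eef_rot: [0.583, 0.813, -0.001, -0.001]
ft_force: [-0.7, -0.6, 0.1]
width: 0.0002
grasp_force: 0.0
```

jog_arm --increments '[{"tx": 3, "ty": 0, "tz": 5, "yaw": 0}, {"tx": 3, "ty": 0, "tz": 10, "yaw": 0}, {"tx": 3, "ty": 0, "tz": 15, "yaw": 0}, {"tx": 3, "ty": 0, "tz": 20, "yaw": 0}, {"tx": 3, "ty": 0, "tz": 25, "yaw": 0}, {"tx": 3, "ty": 0, "tz": 29, "yaw": 0}, {"tx": 3, "ty": 0, "tz": 32, "yaw": 0}, {"tx": 3, "ty": 0, "tz": 32, "yaw": 0}, {"tx": 3, "ty": 0, "tz": 32, "yaw": 0}]'

```text
time_s: 2.57
eef_pos: [0.4666, -0.0684, 0.0917]
eef_rot: [0.583, 0.812, 0.0, 0.001]
ft_force: [1.8, 2.2, 5.1]
width: 0.0001
grasp_force: 2.3
```

jog_arm --increments '[{"tx": 0, "ty": 0, "tz": 1, "yaw": 0}, {"tx": 0, "ty": 0, "tz": 2, "yaw": 0}, {"tx": 0, "ty": 0, "tz": 3, "yaw": 0}, {"tx": 0, "ty": 0, "tz": 3, "yaw": 0}]'

```text
time_s: 2.9
eef_pos: [0.4667, -0.0684, 0.0898]
eef_rot: [0.583, 0.812, 0.0, 0.001]
ft_force: [-2.8, 1.8, 20.7]
width: 0.0001
grasp_force: 10.2
```

jog_arm --increments '[{"tx": 0, "ty": 0, "tz": -8, "yaw": 0}, {"tx": 0, "ty": 0, "tz": -18, "yaw": 0}, {"tx": 0, "ty": 0, "tz": -30, "yaw": 0}, {"tx": 0, "ty": 0, "tz": -50, "yaw": 0}, {"tx": 0, "ty": 0, "tz": -75, "yaw": 0}, {"tx": -10, "ty": 20, "tz": -90, "yaw": 0}, {"tx": -25, "ty": 50, "tz": -90, "yaw": 0}, {"tx": -40, "ty": 80, "tz": -90, "yaw": 0}, {"tx": -47, "ty": 98, "tz": -90, "yaw": 0}, {"tx": -50, "ty": 102, "tz": -90, "yaw": 0}, {"tx": -50, "ty": 102, "tz": -90, "yaw": 0}]'

```text
time_s: 3.82
eef_pos: [0.5788, -0.0832, 0.1781]
eef_rot: [0.583, 0.813, -0.0, -0.0]
ft_force: [-0.2, -0.1, 0.5]
width: 0.0003
grasp_force: 0.0
```

```bash
python3 - <<'E'
from h import *
import pickle
s=readout.state();im,d=vision.camera('wrist');pickle.dump(s,open('pics/w2.pkl','wb'));cv2.imwrite('pics/w2.png',im[:,:,::-1])
print(s['eef_pos'],s['eef_rot'],s['time_s'])
E
```

```text
[ 0.57883242 -0.08324207  0.17813096] [ 5.82877181e-01  8.12560218e-01 -2.11135159e-04 -1.97086571e-04] 3.8167
```

View pics/w2.png

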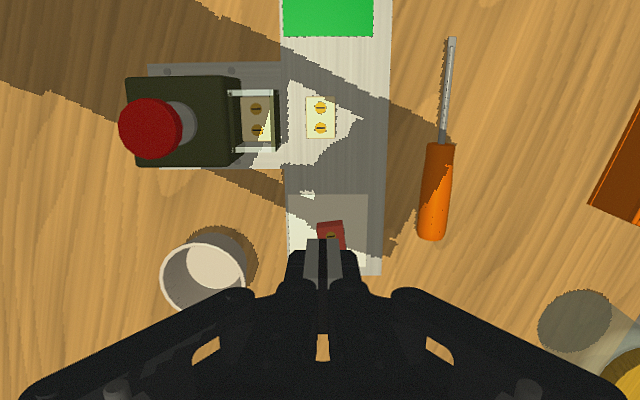

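One connector lies free on the plate, top-face corners about (306,96)–(335,139). The plunger is up and the green near-edge corners are at (285,37) and (373,37).

```bash
python3 - <<'E'
from h import *
import pickle
s=pickle.load(open('pics/w2.pkl','rb'))
q=s['eef_rot'];a=2*np.arctan2(q[1],q[0]);ux=np.array([np.cos(a),np.sin(a)]);uy=np.array([np.sin(a),-np.cos(a)])
print('ang',np.degrees(a))
for n,uv,z in [('c',(306,96),.02),('c',(335,96),.02),('c',(335,139),.02),('c',(306,139),.02),('c mid',(320.5,117.5),.02),('g',(285,37),.004),('g',(373,37),.004),('platefoot',(281,63),.004),('pr',(388,100),.004),('pl',(290,192),.004),('plunger',(150,129),.107),('faulty',(318,223),.02),('faulty',(344,221),.02)]:
    w=atz('wrist',uv,z,s);d=(w[:2]-s['eef_pos'][:2])*1e3
    print(n,uv,np.round(w*1e3,1),'tool',np.round(d@ux,1),np.round(d@uy,1))
E
```

```text
ang 108.69366907285307
c (306, 96) [543. -24.  20.] tool 67.7 -15.0
c (335, 96) [564.8 -16.6  20. ] tool 67.6 8.0
c (335, 139) [576.  -48.8  20. ] tool 33.5 8.3
c (306, 139) [553.5 -56.4  20. ] tool 33.6 -15.4
c mid (320.5, 117.5) [559.2 -36.2  20. ] tool 50.8 -3.5
g (285, 37) [511.8  14.5   4. ] tool 114.1 -32.1
g (373, 37) [579.1  37.3   4. ] tool 114.1 38.9
platefoot (281, 63) [514.7  -5.7   4. ] tool 94.0 -35.9
pr (388, 100) [608.5  -5.2   4. ] tool 64.4 53.1
pl (290, 192) [ 554.5 -108.2    4. ] tool -15.8 -31.1
plunger (150, 129) [466.4 -67.8 107. ] tool 50.6 -101.5
faulty (318, 223) [ 585.9 -122.4   20. ] tool -39.4 -5.8
faulty (344, 221) [ 606.8 -113.4   20. ] tool -37.6 16.8
```

jog_arm --increments '[{"tx": 0, "ty": -2, "tz": 25, "yaw": 0}, {"tx": 0, "ty": -3.5, "tz": 55, "yaw": 0}, {"tx": 0, "ty": -3.5, "tz": 85, "yaw": 0}, {"tx": 0, "ty": -3.5, "tz": 115, "yaw": 0}, {"tx": 0, "ty": -3.5, "tz": 140, "yaw": 0}, {"tx": 0, "ty": -3.5, "tz": 152, "yaw": 0}, {"tx": 0, "ty": -3.5, "tz": 158, "yaw": 0}, {"tx": 0, "ty": -3.5, "tz": 160, "yaw": 0}, {"tx": 0, "ty": -3.5, "tz": 160, "yaw": 0}]'

```text
time_s: 4.62
eef_pos: [0.5752, -0.0842, 0.019]
eef_rot: [0.583, 0.813, 0.0, 0.0]
ft_force: [0.2, -0.3, 0.1]
width: 0.0002
grasp_force: 0.0
```

jog_arm --increments '[{"tx": 6, "ty": 0, "tz": 2, "yaw": 0}, {"tx": 12, "ty": 0, "tz": 2, "yaw": 0}, {"tx": 17, "ty": 0, "tz": 2, "yaw": 0}, {"tx": 21, "ty": 0, "tz": 2, "yaw": 0}, {"tx": 25, "ty": 0, "tz": 2, "yaw": 0}, {"tx": 30, "ty": 0, "tz": 2, "yaw": 0}, {"tx": 36, "ty": 0, "tz": 2, "yaw": 0}, {"tx": 42, "ty": 0, "tz": 2, "yaw": 0}, {"tx": 48, "ty": 0, "tz": 2, "yaw": 0}, {"tx": 54, "ty": 0, "tz": 2, "yaw": 0}, {"tx": 58, "ty": 0, "tz": 2, "yaw": 0}, {"tx": 60, "ty": 0, "tz": 2, "yaw": 0}]'

```text
time_s: 5.62
eef_pos: [0.5564, -0.0265, 0.0166]
eef_rot: [0.583, 0.813, 0.0, 0.001]
ft_force: [4.7, -0.6, 4.5]
width: 0.0001
grasp_force: 0.1
```

```bash
python3 - <<'E'
from h import *
import pickle
s=readout.state();im,d=vision.camera('wrist');pickle.dump(s,open('pics/w3.pkl','wb'));cv2.imwrite('pics/w3.png',im[:,:,::-1])
print(s['eef_pos'],s['eef_rot'],s['time_s'])
E
```

```text
[ 0.55642996 -0.02646083  0.01658229] [5.82755776e-01 8.12647043e-01 4.45445896e-04 5.38929834e-04] 5.6167
```

View pics/w3.png

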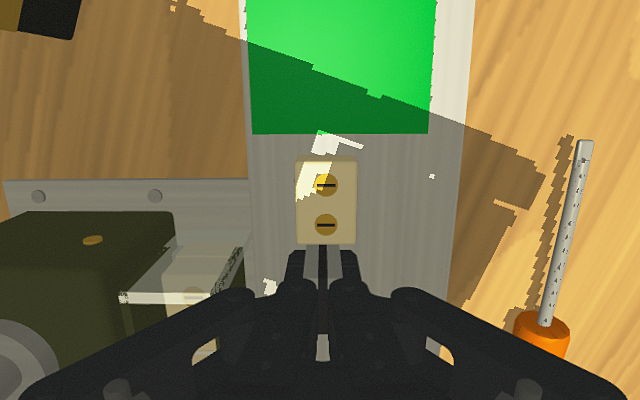

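```bash
python3 - <<'E'
from h import *
import pickle
s=pickle.load(open('pics/w3.pkl','rb'))
q=s['eef_rot'];a=2*np.arctan2(q[1],q[0]);ux=np.array([np.cos(a),np.sin(a)]);uy=np.array([np.sin(a),-np.cos(a)])
for n,uv,z in [('c',(296,158),.02),('c',(357,158),.02),('c',(356,245),.02),('c',(296,245),.02),('g',(253,134),.004),('g',(428,133),.004),('bat',(75,38),.048),('mag',(122,296),.056),('mag',(198,298),.056)]:
    w=atz('wrist',uv,z,s);d=(w[:2]-s['eef_pos'][:2])*1e3
    print(n,uv,'tool',np.round(d@ux,1),np.round(d@uy,1))
E
```

```text
c (296, 158) tool 46.6 -11.6
c (357, 158) tool 46.6 11.0
c (356, 245) tool 11.6 11.5
c (296, 245) tool 11.6 -12.3
g (253, 134) tool 53.7 -30.2
g (428, 133) tool 54.1 41.5
bat (75, 38) tool 85.6 -70.4
mag (122, 296) tool 10.2 -63.8
mag (198, 298) tool 9.9 -39.9
```

The connector is square to the fingers and needs about 60 mm more. The small side force suggests the knuckle brushes the magazine rim, so I'll back off, rise 4 mm and continue.

jog_arm --increments '[{"tx": -2, "ty": 0, "tz": -1, "yaw": 0}, {"tx": -2, "ty": 0, "tz": -4, "yaw": 0}, {"tx": 0, "ty": 0, "tz": -4, "yaw": 0}, {"tx": 4, "ty": 0, "tz": -4, "yaw": 0}, {"tx": 8, "ty": 0, "tz": -4, "yaw": 0}, {"tx": 12, "ty": 0, "tz": -4, "yaw": 0}]'

```text
time_s: 6.17
eef_pos: [0.5512, -0.0155, 0.02]
eef_rot: [0.583, 0.812, -0.0, -0.001]
ft_force: [0.3, -0.3, 0.2]
width: 0.0001
grasp_force: 0.1
```

jog_arm --increments '[{"tx": 4, "ty": 0, "tz": 0, "yaw": 0}, {"tx": 9, "ty": 0, "tz": 0, "yaw": 0}, {"tx": 14, "ty": 0, "tz": 0, "yaw": 0}, {"tx": 19, "ty": 0, "tz": 0, "yaw": 0}, {"tx": 24, "ty": 0, "tz": 0, "yaw": 0}, {"tx": 29, "ty": 0, "tz": 0, "yaw": 0}, {"tx": 34, "ty": 0, "tz": 0, "yaw": 0}, {"tx": 39, "ty": 0, "tz": 0, "yaw": 0}, {"tx": 43, "ty": 0, "tz": 0, "yaw": 0}, {"tx": 46, "ty": 0, "tz": 0, "yaw": 0}, {"tx": 47, "ty": 0, "tz": 0, "yaw": 0}, {"tx": 47, "ty": 0, "tz": 0, "yaw": 0}]'

```text
time_s: 7.17
eef_pos: [0.5369, 0.0288, 0.0203]
eef_rot: [0.583, 0.813, 0.0, 0.0]
ft_force: [0.5, -0.3, -0.6]
width: 0.0003
grasp_force: 0.0
```

jog_arm --increments '[{"tx": -5, "ty": 0, "tz": 0, "yaw": 0}, {"tx": -12, "ty": 0, "tz": -5, "yaw": 0}, {"tx": -15, "ty": 0, "tz": -25, "yaw": 0}, {"tx": -15, "ty": 0, "tz": -55, "yaw": 0}, {"tx": -15, "ty": 0, "tz": -85, "yaw": 0}, {"tx": -15, "ty": 0, "tz": -100, "yaw": 0}, {"tx": -15, "ty": 0, "tz": -100, "yaw": 0}]'

```text
time_s: 7.75
eef_pos: [0.5445, 0.0136, 0.1243]
eef_rot: [0.583, 0.812, 0.002, 0.003]
ft_force: [0.4, -0.1, 0.3]
width: 0.0001
grasp_force: 0.0
```

```bash
python3 - <<'E'
from h import *
import pickle
s=readout.state();im,d=vision.camera('wrist');pickle.dump(s,open('pics/w4.pkl','wb'));cv2.imwrite('pics/w4.png',im[:,:,::-1])
print(s['eef_pos'],s['eef_rot'],s['time_s'])
E
```

```text
[0.54449623 0.01359296 0.12430808] [0.58320229 0.81232046 0.00191727 0.00262205] 7.75
```

View pics/w4.png

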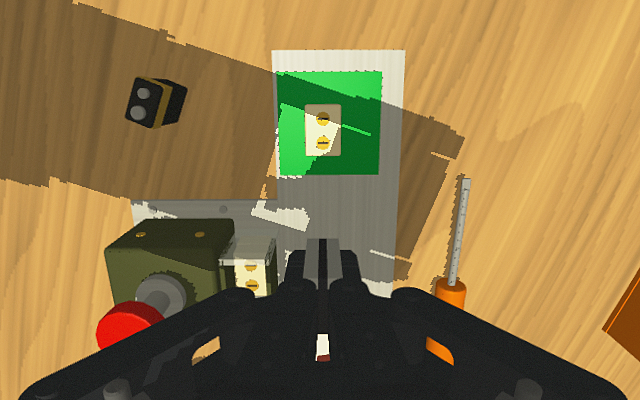

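The connector (304–341, 104–157) lies well inside the green square (275–382, 71–175), the plunger is up, the magazine still holds its connectors and the arm is clear.

```bash
python3 -c "
from workcell import ticket
print(ticket.sign_off())"
```

```text
the job is handed in; nothing more can be done
None
```

I pressed the plunger once and it came back up. The single ivory connector that came out is pushed fully onto the green square, and the job is handed in; the sign-off gave no verdict.

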